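# Slide the green shaker along the rail to its stop

### The job

Two seasoning shakers lie on their sides along the steel rail on the prep table, one on each side of it. Push the green one along the rail, cap first, until its cap rests against the stop at the rail's end; keep it lying against the rail all the way so that it does not roll away, and do not lift it. Leave the red shaker where it lies.

Things in the scene. Friction and masses are not known exactly. Their poses are not given: they have to be found in the camera images.
- green_shaker: shaker with a green body and a pale cap: a cylinder 37.6 mm in diameter, 85 mm long, about 0.11 kg, lying beside the rail (within 2 mm of it), on either side, its axis along the rail; it rolls easily. Origin: centre of its flat base disc, 18.8 mm above the table. Its z axis runs from base to cap; the cap points to the rail's stop.
- red_shaker: the same kind of shaker with a red body, lying on the other side of the rail; bystander. Same size, origin and axes as the green one.
- shaker_rail: steel rail fixed to the table: upright divider 360 mm long, 8 mm thick, 40 mm high, with an equally high stop plate 100 mm wide across its +x end (a T from above). Origin: table top, middle of the divider. x: along the divider to the stop; y: across it; z up. A shaker touching the divider has its axis at y = +/-22.8 mm. Only the shakers stand within 40 mm of the divider.
- stop_front (a point): point on the face of the stop plate that meets the cap, in the divider's mid plane, 18.8 mm above the table; it lies at x = +170 mm in the rail's frame, so the green shaker's base ends at x = +85 mm. Axes as the rail's.
Things that resemble listed ones, but are neither listed nor needed, are in the scene too. There is more than one size of the green_shaker; the one meant has the size given above.

How it is judged:
By the outcome, as a careful person would: the job done as asked, in the order asked, and still so for the second after the job is handed in, with the robot touching nothing.
It also fails if it takes over 42 s, if anything falls off the work surface, if the arm or the gripper's body presses on something with over 40 N, if the wrist force passes 120 N, or if a joint passes its speed limit or range.

### The arm

A 6-joint arm with a two-finger parallel gripper is mounted at the origin on a cart in front of the work surface, level with it; the furniture and walls round the work are solid. World frame = base frame: x ahead of the robot, y to its left, z up, the work surface at z = 0. Lengths are in m, angles in rad, forces in N, time in s.
With the tool pointing down it reaches from about 0.3 to 0.775 m from the base axis. Payload 14.6 kg.
Tool frame: the origin (TCP) lies on the centre line of the jaws, within the pads' length; the fingertips stand ctrl.tcp_to_tips ahead of it and the grasp point (between the pads) lies 2 mm behind it (ctrl.tcp_to_tips is the distance from the TCP to the fingertips, in m); z points along the fingers, y is the line along which they close (so a half turn about z gives the same grasp; the last joint's range is limited). The gripper opens to 94 mm and grips with 3 to 60 N. Pads are 16 mm wide; open, the fingers measure 119 mm over their backs; the gripper's body (75 mm by 177 mm) begins 78 mm behind the grasp point.
Start: joints at [-1.345, 0.3, 1.521, -0, 1.321, -0.067], TCP at [0.159, -0.527, 0.222] pointing down, gripper open.
Joint ranges: [-3.03, 3.03], [-0.79, 2.21], [0.23, 2.52], [-1.04, 4.18], [0, 3.07], [-2.55, 2.55]. Speed limits (rad/s): [2.22, 2.22, 2.57, 3.14, 3.14, 3.14].

### API

Orientations are given as [roll, pitch, yaw] about the fixed x, y, z axes, in that order (R = Rz(yaw) Ry(pitch) Rx(roll)).
In Python, from station import telemetry, viewer, hand_in, ctrl gives the robot as it stands.
- The arm moves only by the tool step_arm, never from a script. Its argument "plan" is a list of rows, each an object of numbers: "dx", "dy", "dz": the shift along the tool's x, y, z scaled (see below); "rx", "ry", "rz": the turn, a rotation vector about the tool's x, y, z scaled (see below); "claw": the closure, from 0 (fully open) to 1 (shut). In form: [{"dx": .., "dy": .., "dz": .., "rx": .., "ry": .., "rz": .., "claw": ..}, ...]. A call has 1 to 10 rows; each row shifts and turns the commanded pose from where the row before left it, along the tool's axes as they then stand; what a row does not reach is not made up. The controller multiplies each number of a shift by 0.1 m and each number of a turn by 90 degrees. A row lasts 1/10 s, in which the tool goes at most 50 mm and 8.59 degrees, less where a joint would pass 70% of its speed; a pose out of reach is approached as far as the arm can. A call with a number of a shift or a turn outside -1 to 1 is refused whole. A call with a gripper value outside its range is refused whole. The fingers move at their own pace and stop on an object; "grip_force" is the grip in N (left out, the last holds). Time passes only in rows, so rows that do not move let the fingers close. It gives the time, the measured TCP pose, the force, the opening and the grip force at its end, in the units of the state.
- telemetry.get_obs(): the state, without advancing time (a new reading comes with each control period).
- viewer.camera(name): name is "scene" or "top" or "wrist"; returns a dict with "img" (420x560x3 uint8, red, green, blue), "z_map" (420x560 float32, m along the optical axis (not along the pixel's ray), 0 where there is no reading), "fx", "fy", "cx", "cy" (pixels), "dist" ([k1, k2, p1, p2, k3] as OpenCV has them; the pictures are not rectified), "R" (3x3) and "t" (3): a world point X has camera coordinates R X + t; the wrist camera has in their place "tool_from_camera" (4x4, takes a point from camera to tool coordinates, whose origin is the TCP and whose axes are the flange's). Camera axes: x right, y down, z forward; pixel columns grow to the right and rows downward; lengths in m; the calibration is good to about 2 mm. A picture is of the moment at which its call begins: read the wrist's pose just before it.
- hand_in(): hands the job in; it is judged then, once.
Trained networks look in a picture, given as the dict that the camera call returned (one of the last four; its "shot" number tells which), for a name from the list of things; names that differ only in an ending like _2 or _b are one class to them, and where a whole thing is asked for, a point or a joint stands for the part that bears it (a point fixed in the world has none). Each returns a list of dicts, best first, with "score" (0 to 1); they miss things now and then, are a little off and sometimes report something else, mostly with a low value. They report only what shows in the picture. A call takes as long as a camera call. They do not tell look-alikes from the thing itself.
- viewer.recognise(target, picture): "rect" ([left, top, right, bottom] in pixels, round what is visible of it).
The state is a dict: "time_s": time; "qpos": joint angles; "joint_vel": joint speeds; "tau": joint torques, N m; "ee_pos": TCP position; "eef_rot": TCP orientation; "force": force on the tool from outside, world axes, zero at the start; "moment": the same for the moment, N m; "grip_width": finger opening in m; "grip_force": force on a finger pad.
Only numpy, scipy, OpenCV 4.12 (cv2) and the standard library are available. Lean on these libraries where they do the work, as an engineer would, in place of code of your own. Each camera call takes 0.05 s, during which the arm holds its last target. There are 200 camera calls.

## Working session

There is one attempt and no reset: what is moved stays moved. The work goes in short steps, Python scripts to look and compute and a tool call to move; the robot and the scene stay as the last step left them, time stands still between calls to the robot, and variables do not carry over. Pictures are saved under pics/ and viewed, at most 10 in all, crops included, and the job is handed in when it is done.

Besides the shell and the picture viewer there is one more tool, called after "Request:" in YAML: its name, and indented under it one key for each argument. step_arm: Moves the arm, as the interface text tells. Shifts and turns lie within -1 to 1; 1 stands for 0.1 m of shift or 90 degrees of turn. Its arguments: {"type":"object","properties":{"plan":{"type":"array"},"grip_force":{"type":"number"}},"required":["plan"]}

```bash
mkdir -p pics; cat > h.py <<'E'
import numpy as np, cv2
from station import telemetry, viewer, hand_in, ctrl
def world(p,uv,z=None):
    """pixels -> world; depth from map, or intersect plane height z"""
    K=np.array([[p['fx'],0,p['cx']],[0,p['fy'],p['cy']],[0,0,1]])
    uv=np.atleast_2d(np.array(uv,float))
    n=cv2.undistortPoints(uv[:,None],K,np.array(p['dist']))[:,0]
    r=np.c_[n,np.ones(len(n))]; R=np.array(p['R']);t=np.array(p['t'])
    if z is None:
        d=np.array([p['z_map'][int(round(v)),int(round(u))] for u,v in uv])[:,None]
        return (r*d-t)@R
    c=-R.T@t; w=r@R
    return c+w*((z-c[2])/w[:,2])[:,None]
def save(p,n): cv2.imwrite(f'pics/{n}.png',p['img'][:,:,::-1])
E
python3 - <<'E'
from h import *
o=telemetry.get_obs(); print(o['time_s'],o['ee_pos'],o['eef_rot'],ctrl.tcp_to_tips,o['grip_width'])
for c in ['top','scene']:
    p=viewer.camera(c); save(p,c)
    for n in ['green_shaker','red_shaker','shaker_rail']:
        for d in viewer.recognise(n,p)[:4]: print(c,n,np.round(d['rect']),round(d['score'],2), world(p,[(np.array(d['rect'][:2])+d['rect'][2:])/2]).round(3))
E
```

```text
0.0 [ 0.15869494 -0.52635963  0.22188788] [-3.14045115e+00 -1.10720106e-04  2.92792567e-01] 0.017 0.09388661690986562
top green_shaker [191. 220. 214. 244.] 0.79 [[0.498 0.35  0.021]]
top red_shaker [257. 240. 298. 278.] 0.75 [[0.438 0.199 0.036]]
top shaker_rail [236. 151. 399. 279.] 0.68 [[0.523 0.117 0.038]]
scene green_shaker [253. 272. 271. 303.] 0.88 [[0.485 0.382 0.027]]
scene green_shaker [298. 228. 324. 269.] 0.71 [[0.47  0.243 0.033]]
scene red_shaker [328. 234. 354. 275.] 0.56 [[0.419 0.237 0.034]]
scene shaker_rail [274. 184. 343. 286.] 0.57 [[0.494 0.204 0.037]]
```

View pics/top.png

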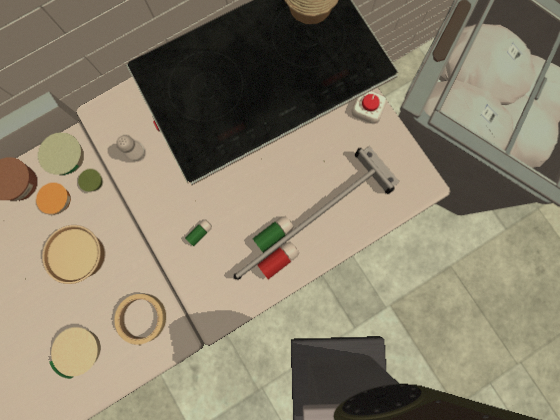

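View pics/scene.png

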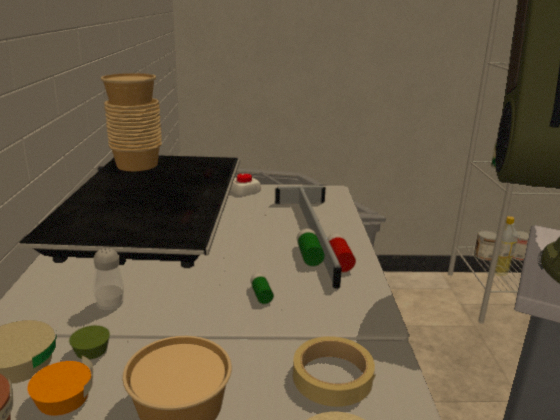

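The top view shows the rail running from (238,276) to the stop at (376,170). The wanted green shaker is at (270,236), touching the rail with its cap toward the stop, and red is opposite at (276,262). The small green one at (199,233) is a look-alike. Next I'll measure these accurately.

```bash
python3 - <<'E'
from h import *
p=viewer.camera('top'); q=p['img'].astype(int); H,W=q.shape[:2]
vv,uu=np.mgrid[0:H,0:W]; uv=np.c_[uu.ravel(),vv.ravel()]
P=world(p,uv).reshape(H,W,3)
roi=np.zeros((H,W),bool); roi[140:285,228:405]=1; roi&=p['z_map']>0
r,g,b=q[...,0],q[...,1],q[...,2]
hsv=cv2.cvtColor(p['img'],cv2.COLOR_RGB2HSV); gray=(hsv[...,1]<60)
# stop+rail: top at z~.04, greyish
rail=roi&(P[...,2]>.030)&(P[...,2]<.05)
G=roi&(g>1.5*r)&(g>40)&(P[...,2]>.008); Rd=roi&(r>2*g)&(r>60)&(P[...,2]>.008)&(vv>220)
dark=cv2.dilate((G|Rd).astype(np.uint8),np.ones((3,3)))>0
# divider fit between shakers' cap & stop: near image line
A=np.array([238,276.]);B=np.array([374,172.]);d=(B-A)/np.linalg.norm(B-A)
s=(uu-A[0])*d[0]+(vv-A[1])*d[1]; off=-(uu-A[0])*d[1]+(vv-A[1])*d[0]
m=rail&(abs(off)<5)&(s>75)&(s<155)
X=P[m]; print('n',m.sum(),'z',np.median(X[:,2]))
c=X.mean(0); ax=np.linalg.svd(X[:,:2]-c[:2])[2][0]
e=world(p,[A,B],.04); 
if ax@(e[1]-e[0])[:2]<0: ax=-ax
n=np.array([-ax[1],ax[0]]); print('ends',e.round(4),'ax',ax.round(4),'yaw',np.arctan2(ax[1],ax[0]),'c',c.round(4), 'off std',((X-c)[:,:2]@n).std())
def rep(name,m):
    Y=P[m]; a=(Y-c)[:,:2]@ax; o=(Y-c)[:,:2]@n
    print(name,m.sum(),'along',np.percentile(a,[1,5,50,95,99]).round(4),'off',np.percentile(o,[1,5,50,95,99]).round(4),'z',np.percentile(Y[:,2],[5,50,95]).round(4))
rep('green',G);rep('red',Rd)
rep('stop',rail&(abs(off)>8)&(s>155)&(s<195)); rep('div',rail&(abs(off)<4)&(s<160))
save({'img':cv2.resize(p['img'][140:300,220:410],(760,640))[:600]},'crop')
# low end of neighbours
nb=roi&(P[...,2]>.008); rep('pale cap',roi&(r>150)&(P[...,2]>.012)&(s<90)&(s>30)&(off<-3))
E
```

```text
n 357 z 0.038903210263362346
ends [[ 0.4077  0.2772  0.04  ]
 [ 0.6074 -0.0016  0.04  ]] ax [ 0.5857 -0.8105] yaw -0.9450827217325404 c [0.5436 0.0946 0.0388] off std 0.0025783222101778327
green 464 along [-0.1603 -0.158  -0.1329 -0.108  -0.1057] off [0.0067 0.0077 0.0219 0.0375 0.0391] z [0.0262 0.0344 0.0381]
red 520 along [-0.1845 -0.1824 -0.1566 -0.131  -0.1287] off [-0.0417 -0.0404 -0.025  -0.0087 -0.0071] z [0.0253 0.0343 0.0375]
stop 216 along [0.119  0.1195 0.123  0.1285 0.1305] off [-0.0546 -0.0516  0.0151  0.0519  0.0548] z [0.0316 0.0375 0.041 ]
div 742 along [-0.2324 -0.221  -0.0868  0.0734  0.0872] off [-0.0102 -0.0042 -0.0004  0.0038  0.0044] z [0.0346 0.0388 0.0415]
pale cap 165 along [-0.1056 -0.1014 -0.0909 -0.0795 -0.0602] off [0.0095 0.0109 0.0238 0.1822 0.1869] z [0.0272 0.0335 0.0559]
```

View pics/crop.png

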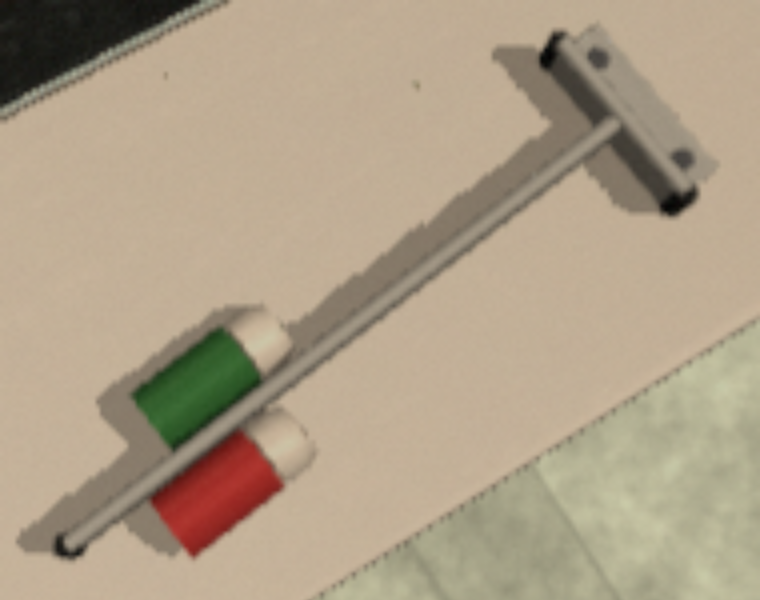

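The crop matches the numbers: 350 mm from the rail's free end to the stop face, and a 100 mm stop. Green lies 22.9 mm off the divider with its base at -0.160, so it needs about 194 mm of travel. I'll swing over and push the base from behind with closed fingers.

Request:
step_arm:
  plan:
    - {"dx": 0.2,"rz": -0.025,"claw": 1}
    - {"dx": 0.44,"rz": -0.055,"claw": 1}
    - {"dx": 0.44,"rz": -0.055,"claw": 1}
    - {"dx": 0.44,"rz": -0.055,"claw": 1}
    - {"dx": 0.44,"rz": -0.055,"claw": 1}
    - {"dx": 0.44,"rz": -0.055,"claw": 1}
    - {"dx": 0.44,"rz": -0.055,"claw": 1}
    - {"dx": 0.44,"rz": -0.055,"claw": 1}
    - {"dx": 0.44,"rz": -0.055,"claw": 1}
    - {"dx": 0.44,"rz": -0.055,"claw": 1}

```text
$.plan[0]: bad value
```

Request:
step_arm:
  plan:
    - {"dx": 0.44,"rz": -0.055,"claw": 1}
    - {"dx": 0.44,"rz": -0.055,"claw": 1}
    - {"dx": 0.44,"rz": -0.055,"claw": 1}
    - {"dx": 0.44,"rz": -0.055,"claw": 1}
    - {"dx": 0.44,"rz": -0.055,"claw": 1}
    - {"dx": 0.44,"rz": -0.055,"claw": 1}
    - {"dx": 0.44,"rz": -0.055,"claw": 1}
    - {"dx": 0.44,"rz": -0.055,"claw": 1}
    - {"dx": 0.3,"rz": -0.055,"claw": 1}
    - {"dx": 0.1,"rz": -0.05,"claw": 1}

```text
$.plan[0]: bad value
```

```bash
cat >> h.py <<'E'
AX=np.array([.5857,-.8105]);N=np.array([.8105,.5857]);C=np.array([.5436,.0946])
def st():
    from scipy.spatial.transform import Rotation as Ro
    o=telemetry.get_obs(); d=o['ee_pos'][:2]-C
    R=Ro.from_euler('xyz',o['eef_rot']).as_matrix()
    dy=(np.arctan2(.8105,-.5857)-np.arctan2(R[1,0],R[0,0]))
    print('t',o['time_s'],'along',round(d@AX,4),'off',round(d@N,4),'z',round(o['ee_pos'][2],4),'yaw err',dy,'rz need',-np.degrees(dy)/90,'F',np.array(o['force']).round(2),'w',o['grip_width'],'tilt',R[:,2].round(3),'q',np.round(o['qpos'],2))
    return o,R
E
python3 - <<'E'
from h import *
o,R=st()
t=np.r_[C-.185*AX+.0235*N,.15]; print((R.T@(t-o['ee_pos'])/.1).round(3))
E
```

```text
t 0.45 along 0.2781 off -0.6758 z 0.2224 yaw err 1.9037764781084385 rz need -1.2119817481321498 F [0.58 0.04 0.19] w 0.09406529654116173 tilt [-0.  0. -1.] q [-1.34  0.3   1.52 -0.    1.32 -0.07]
[ 5.095 -6.662  0.724]
```

Request:
step_arm:
  plan:
    - {"dx": 0.2,"dy": 0,"dz": 0,"rx": 0,"ry": 0,"rz": -0.025,"claw": 1}
    - {"dx": 0.44,"dy": 0,"dz": 0,"rx": 0,"ry": 0,"rz": -0.055,"claw": 1}
    - {"dx": 0.44,"dy": 0,"dz": 0,"rx": 0,"ry": 0,"rz": -0.055,"claw": 1}
    - {"dx": 0.44,"dy": 0,"dz": 0,"rx": 0,"ry": 0,"rz": -0.055,"claw": 1}
    - {"dx": 0.44,"dy": 0,"dz": 0,"rx": 0,"ry": 0,"rz": -0.055,"claw": 1}
    - {"dx": 0.44,"dy": 0,"dz": 0,"rx": 0,"ry": 0,"rz": -0.055,"claw": 1}
    - {"dx": 0.44,"dy": 0,"dz": 0,"rx": 0,"ry": 0,"rz": -0.055,"claw": 1}
    - {"dx": 0.44,"dy": 0,"dz": 0,"rx": 0,"ry": 0,"rz": -0.055,"claw": 1}
    - {"dx": 0.44,"dy": 0,"dz": 0,"rx": 0,"ry": 0,"rz": -0.055,"claw": 1}
    - {"dx": 0.44,"dy": 0,"dz": 0,"rx": 0,"ry": 0,"rz": -0.055,"claw": 1}

```text
time_s: 1.45
ee_pos: [0.4798, -0.2771, 0.2224]
eef_rot: [3.142, -0.0, 1.113]
force: [0.5, 0.9, 0.3]
grip_width: 0.0175
grip_force: 0.0
```

Request:
step_arm:
  plan:
    - {"dx": 0.44,"dy": 0,"dz": 0,"rx": 0,"ry": 0,"rz": -0.055,"claw": 1}
    - {"dx": 0.44,"dy": 0,"dz": 0,"rx": 0,"ry": 0,"rz": -0.055,"claw": 1}
    - {"dx": 0.44,"dy": 0,"dz": 0,"rx": 0,"ry": 0,"rz": -0.055,"claw": 1}
    - {"dx": 0.44,"dy": 0,"dz": 0,"rx": 0,"ry": 0,"rz": -0.055,"claw": 1}
    - {"dx": 0.44,"dy": 0,"dz": 0,"rx": 0,"ry": 0,"rz": -0.055,"claw": 1}
    - {"dx": 0.44,"dy": 0,"dz": 0,"rx": 0,"ry": 0,"rz": -0.055,"claw": 1}
    - {"dx": 0.44,"dy": 0,"dz": 0,"rx": 0,"ry": 0,"rz": -0.055,"claw": 1}
    - {"dx": 0.44,"dy": 0,"dz": 0,"rx": 0,"ry": 0,"rz": -0.055,"claw": 1}
    - {"dx": 0.44,"dy": 0,"dz": 0,"rx": 0,"ry": 0,"rz": -0.055,"claw": 1}
    - {"dx": 0.44,"dy": 0,"dz": 0,"rx": 0,"ry": 0,"rz": -0.055,"claw": 1}

```text
time_s: 2.45
ee_pos: [0.5091, 0.1485, 0.2224]
eef_rot: [3.142, 0.0, 1.977]
force: [-0.0, 0.3, 1.2]
grip_width: 0.0006
grip_force: 0.0
```

```bash
python3 - <<'E'
from h import *
o,R=st()
t=np.r_[C-.185*AX+.0235*N,.1]; print((R.T@(t-o['ee_pos'])/.1).round(3))
E
```

```text
t 2.45 along -0.0639 off 0.0036 z 0.2224 yaw err 0.21943019104461414 rz need -0.13969359827339714 F [-0.03  0.26  1.2 ] w 0.0006276063346091461 tilt [ 0.  0. -1.] q [ 0.21  0.26  1.58  0.    1.31 -0.19]
[ 1.225 -0.07   1.224]
```

Request:
step_arm:
  plan:
    - {"dx": 0.4,"dy": 0,"dz": 0,"rx": 0,"ry": 0,"rz": -0.05,"claw": 1}
    - {"dx": 0.3,"dy": 0,"dz": 0,"rx": 0,"ry": 0,"rz": -0.05,"claw": 1}
    - {"dx": 0.2,"dy": 0,"dz": 0.2,"rx": 0,"ry": 0,"rz": -0.04,"claw": 1}
    - {"dx": 0.1,"dy": 0,"dz": 0.4,"rx": 0,"ry": 0,"rz": 0,"claw": 1}
    - {"dx": 0,"dy": 0,"dz": 0.3,"rx": 0,"ry": 0,"rz": 0,"claw": 1}
    - {"dx": 0,"dy": 0,"dz": 0.2,"rx": 0,"ry": 0,"rz": 0,"claw": 1}
    - {"dx": 0,"dy": 0,"dz": 0,"rx": 0,"ry": 0,"rz": 0,"claw": 1}

```text
time_s: 3.15
ee_pos: [0.4624, 0.2348, 0.1101]
eef_rot: [-3.137, -0.001, 2.194]
force: [-0.3, -0.5, 0.1]
grip_width: -0.0
grip_force: 0.0
```

```bash
python3 - <<'E'
from h import *
o,R=st()
t=np.r_[C-.185*AX+.0235*N,.025]; print((R.T@(t-o['ee_pos'])/.1).round(3))
E
```

```text
t 3.15 along -0.1612 off 0.0163 z 0.1101 yaw err 0.002924990935778471 rz need -0.001862107063712529 F [-0.26 -0.54  0.1 ] w -6.3651268410024205e-06 tilt [-0.004 -0.002 -1.   ] q [ 0.4   0.36  1.73 -0.    1.06 -0.22]
[0.237 0.075 0.851]
```

Request:
step_arm:
  plan:
    - {"dx": 0.24,"dy": 0.07,"dz": 0,"rx": 0,"ry": 0,"rz": 0,"claw": 1}
    - {"dx": 0,"dy": 0,"dz": 0,"rx": 0,"ry": 0,"rz": 0,"claw": 1}
    - {"dx": 0,"dy": 0,"dz": 0.2,"rx": 0,"ry": 0,"rz": 0,"claw": 1}
    - {"dx": 0,"dy": 0,"dz": 0.2,"rx": 0,"ry": 0,"rz": 0,"claw": 1}
    - {"dx": 0,"dy": 0,"dz": 0,"rx": 0,"ry": 0,"rz": 0,"claw": 1}

```text
time_s: 3.65
ee_pos: [0.4548, 0.2582, 0.0715]
eef_rot: [-3.139, -0.0, 2.193]
force: [0.2, -0.5, 0.3]
grip_width: 0.0005
grip_force: 0.0
```

```bash
python3 - <<'E'
from h import *
o,R=st()
t=np.r_[C-.185*AX+.0235*N,.025]; print((R.T@(t-o['ee_pos'])/.1).round(3))
for c in ['wrist']:
    p=viewer.camera(c); save(p,c+'1')
E
```

```text
t 3.65 along -0.1846 off 0.0238 z 0.0715 yaw err 0.0031658015734321587 rz need -0.0020154118770393118 F [ 0.22 -0.54  0.29] w 0.0004704220836937397 tilt [-0.002 -0.001 -1.   ] q [ 0.45  0.42  1.74 -0.    0.98 -0.18]
[ 0.004 -0.002  0.465]
```

View pics/wrist1.png

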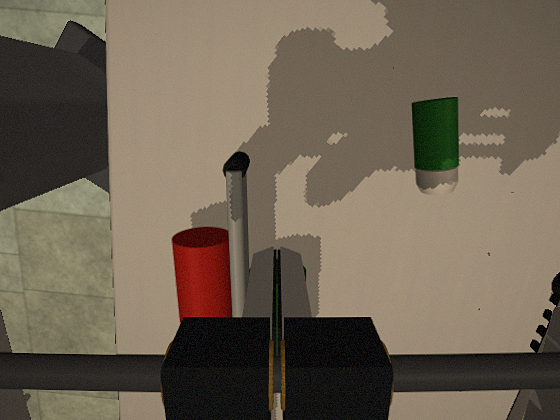

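The wrist view shows the closed fingers (tip around (277,250)) to the right of the rail (236,200), with the green just in front of them at (305,270). The gap to the rail looks small, so I'll measure it in the tool frame.

```bash
python3 - <<'E'
from h import *
o,R=st(); p=viewer.camera('wrist'); T=np.array(p['tool_from_camera'])
K=np.array([[p['fx'],0,p['cx']],[0,p['fy'],p['cy']],[0,0,1]])
def tool(uv):
    uv=np.atleast_2d(np.array(uv,float)); n=cv2.undistortPoints(uv[:,None],K,np.array(p['dist']))[:,0]
    d=p['z_map'][uv[:,1].astype(int),uv[:,0].astype(int)][:,None]
    return (np.c_[n,np.ones(len(n))]*d)@T[:3,:3].T+T[:3,3]
for v in [190,230,300]:
    u=np.arange(160,330,3 if v>200 else 2); X=tool([(a,v) for a in u])
    k=(X[:,2]>.01)&(X[:,2]<.045); print(v,'rail/red y,z(tool)',[(int(a),*np.round(x*1000).astype(int)) for a,x in zip(u[k],X[k])])
X=tool([(u,262) for u in range(246,316,4)]); print((X*1000).round().astype(int).tolist())
E
```

```text
t 3.7 along -0.1845 off 0.0245 z 0.0728 yaw err 0.003260806606359523 rz need -0.002075893959475305 F [ 0.58 -0.13 -0.39] w 0.0005552764480638798 tilt [-0.001 -0.    -1.   ] q [ 0.45  0.42  1.74 -0.    0.98 -0.18]
190 rail/red y,z(tool) [(226, np.int64(37), np.int64(-30), np.int64(35)), (228, np.int64(37), np.int64(-28), np.int64(34)), (230, np.int64(37), np.int64(-27), np.int64(32)), (232, np.int64(37), np.int64(-26), np.int64(32)), (234, np.int64(37), np.int64(-25), np.int64(32)), (236, np.int64(37), np.int64(-24), np.int64(33)), (238, np.int64(37), np.int64(-23), np.int64(34)), (240, np.int64(37), np.int64(-22), np.int64(35))]
230 rail/red y,z(tool) [(229, np.int64(13), np.int64(-29), np.int64(34)), (232, np.int64(14), np.int64(-27), np.int64(33)), (235, np.int64(14), np.int64(-25), np.int64(33)), (238, np.int64(14), np.int64(-23), np.int64(33)), (241, np.int64(13), np.int64(-22), np.int64(35))]
300 rail/red y,z(tool) [(178, np.int64(-39), np.int64(-65), np.int64(44)), (181, np.int64(-36), np.int64(-62), np.int64(41)), (184, np.int64(-36), np.int64(-60), np.int64(39)), (187, np.int
[... 453 characters left out ...]
np.int64(-35), np.int64(-40), np.int64(38)), (217, np.int64(-35), np.int64(-39), np.int64(39)), (220, np.int64(-36), np.int64(-37), np.int64(41)), (223, np.int64(-37), np.int64(-36), np.int64(42)), (232, np.int64(-32), np.int64(-29), np.int64(34)), (235, np.int64(-32), np.int64(-27), np.int64(33)), (238, np.int64(-31), np.int64(-25), np.int64(33)), (241, np.int64(-32), np.int64(-23), np.int64(34)), (244, np.int64(-34), np.int64(-22), np.int64(36))]
[[-19, -22, 60], [-25, -20, 74], [10, -12, -1], [9, -10, 0], [9, -8, -1], [10, -6, -3], [10, -4, -1], [8, -3, 2], [8, -1, 1], [10, 1, -1], [10, 3, -3], [9, 5, 0], [9, 7, -1], [10, 9, -2], [-25, 17, 72], [-25, 20, 74], [-25, 22, 74], [-25, 25, 74]]
```

Rail centre is 25.5 mm from the tool and parallel to it, leaving about 9 mm of clearance. The base is about 25 mm ahead. Lower and start pushing.

Request:
step_arm:
  plan:
    - {"dx": 0,"dy": -0.02,"dz": 0.2,"rx": 0,"ry": 0,"rz": 0,"claw": 1}
    - {"dx": 0,"dy": 0,"dz": 0.17,"rx": 0,"ry": 0,"rz": 0,"claw": 1}
    - {"dx": 0,"dy": 0,"dz": 0.1,"rx": 0,"ry": 0,"rz": 0,"claw": 1}
    - {"dx": 0,"dy": 0,"dz": 0,"rx": 0,"ry": 0,"rz": 0,"claw": 1}
    - {"dx": -0.06,"dy": 0,"dz": 0,"rx": 0,"ry": 0,"rz": 0,"claw": 1}
    - {"dx": -0.04,"dy": 0,"dz": 0,"rx": 0,"ry": 0,"rz": 0,"claw": 1}
    - {"dx": -0.03,"dy": 0,"dz": 0,"rx": 0,"ry": 0,"rz": 0,"claw": 1}
    - {"dx": -0.03,"dy": 0,"dz": 0,"rx": 0,"ry": 0,"rz": 0,"claw": 1}
    - {"dx": -0.03,"dy": 0,"dz": 0,"rx": 0,"ry": 0,"rz": 0,"claw": 1}
    - {"dx": -0.03,"dy": 0,"dz": 0,"rx": 0,"ry": 0,"rz": 0,"claw": 1}

```text
time_s: 4.75
ee_pos: [0.4667, 0.2397, 0.0256]
eef_rot: [3.141, -0.0, 2.193]
force: [-0.4, 1.4, 1.4]
grip_width: 0.0006
grip_force: 1.0
```

Request:
step_arm:
  plan:
    - {"dx": -0.03,"dy": 0,"dz": 0,"rx": 0,"ry": 0,"rz": 0,"claw": 1}
    - {"dx": -0.03,"dy": 0,"dz": 0,"rx": 0,"ry": 0,"rz": 0,"claw": 1}
    - {"dx": -0.03,"dy": 0,"dz": 0,"rx": 0,"ry": 0,"rz": 0,"claw": 1}
    - {"dx": -0.03,"dy": 0,"dz": 0,"rx": 0,"ry": 0,"rz": 0,"claw": 1}
    - {"dx": -0.03,"dy": 0,"dz": 0,"rx": 0,"ry": 0,"rz": 0,"claw": 1}
    - {"dx": -0.03,"dy": 0,"dz": 0,"rx": 0,"ry": 0,"rz": 0,"claw": 1}
    - {"dx": -0.03,"dy": 0,"dz": 0,"rx": 0,"ry": 0,"rz": 0,"claw": 1}

```text
time_s: 5.45
ee_pos: [0.4789, 0.2225, 0.0254]
eef_rot: [-3.142, -0.0, 2.193]
force: [-0.8, 2.3, 1.7]
grip_width: 0.0005
grip_force: 1.1
```

```bash
cat > g.py <<'E'
from h import *
import sys
st(); p=viewer.camera('top'); q=p['img'].astype(int); H,W=q.shape[:2]
vv,uu=np.mgrid[0:H,0:W]; P=world(p,np.c_[uu.ravel(),vv.ravel()]).reshape(H,W,3)
r,g=q[...,0],q[...,1]; a=(P[...,:2]-C)@AX; f=(P[...,:2]-C)@N
z=(p['z_map']>0)&(P[...,2]>.008)&(P[...,2]<.05)&(abs(f)<.07)&(a>-.24)&(a<.13)
for n,m in [('G',z&(g>1.5*r)&(g>40)),('R',z&(r>2*g)&(r>60)&(a<0)),('cap',z&(r>120)&(r<1.6*g)&(f>.012)&(f<.06)&(a<.115))]:
    if m.sum()<5: print(n,'none'); continue
    A=a[m];F=f[m]; print(n,m.sum(),'along',np.percentile(A,[1,50,99]).round(4),'off',np.percentile(F,[1,50,99]).round(4),'angle of pts',np.polyfit(A,F,1)[0].round(3))
save({'img':cv2.resize(p['img'][140:300,220:410],(712,600))},sys.argv[1])
E
python3 g.py top2
```

```text
t 5.45 along -0.1416 off 0.0225 z 0.0254 yaw err 0.0030917368716312232 rz need -0.0019682608234383274 F [-0.84  2.3   1.69] w 0.0005458601196544158 tilt [-0. -0. -1.] q [ 0.37  0.5   1.75  0.    0.89 -0.26]
G none
R none
cap 37 along [-0.0566 -0.0511 -0.0475] off [0.0126 0.0199 0.034 ] angle of pts 1.063
```

View pics/top2.png

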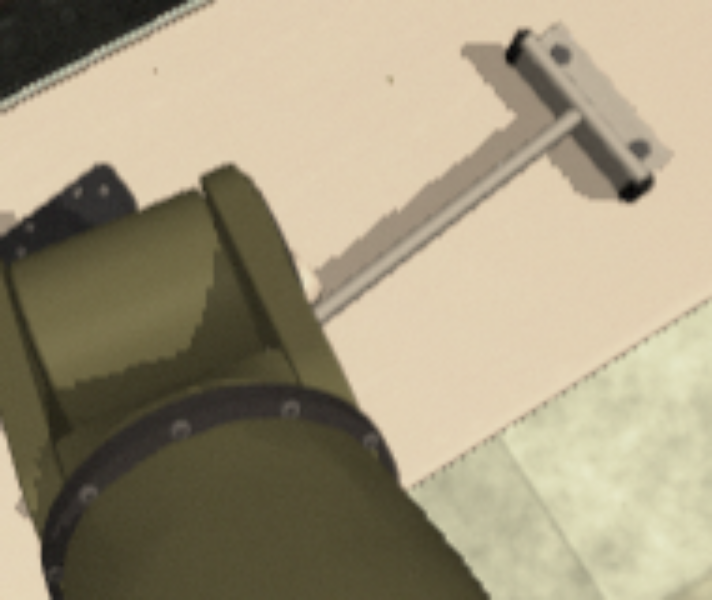

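The arm hides most of it from above. The cap end is visible at crop (310,280), at along -0.047, and it is touching the rail. I'll check the scene camera for rail contact.

Request:
step_arm:
  plan:
    - {"dx": -0.04,"dy": -0.001,"dz": 0,"rx": 0,"ry": 0,"rz": 0,"claw": 1}
    - {"dx": -0.05,"dy": -0.001,"dz": 0,"rx": 0,"ry": 0,"rz": 0,"claw": 1}
    - {"dx": -0.05,"dy": -0.001,"dz": 0,"rx": 0,"ry": 0,"rz": 0,"claw": 1}
    - {"dx": -0.05,"dy": -0.001,"dz": 0,"rx": 0,"ry": 0,"rz": 0,"claw": 1}
    - {"dx": -0.05,"dy": -0.001,"dz": 0,"rx": 0,"ry": 0,"rz": 0,"claw": 1}
    - {"dx": -0.05,"dy": -0.001,"dz": 0,"rx": 0,"ry": 0,"rz": 0,"claw": 1}
    - {"dx": -0.05,"dy": 0,"dz": 0,"rx": 0,"ry": 0,"rz": 0,"claw": 1}
    - {"dx": -0.04,"dy": 0,"dz": 0,"rx": 0,"ry": 0,"rz": 0,"claw": 1}

```text
time_s: 6.3
ee_pos: [0.5008, 0.1912, 0.0255]
eef_rot: [3.141, -0.0, 2.193]
force: [1.0, 4.1, -0.8]
grip_width: 0.0006
grip_force: 1.3
```

```bash
python3 g.py top3; python3 - <<'E'
from h import *
p=viewer.camera('scene'); save({'img':cv2.resize(p['img'][160:310,220:400],(720,600))},'scene3')
E
```

```text
t 6.3 along -0.1034 off 0.0219 z 0.0255 yaw err 0.003250874675723825 rz need -0.0020695710960548365 F [ 1.04  4.13 -0.76] w 0.0005594431281537717 tilt [ 0.  0. -1.] q [ 0.3   0.52  1.72  0.    0.9  -0.33]
G none
R none
cap none
```

View pics/scene3.png

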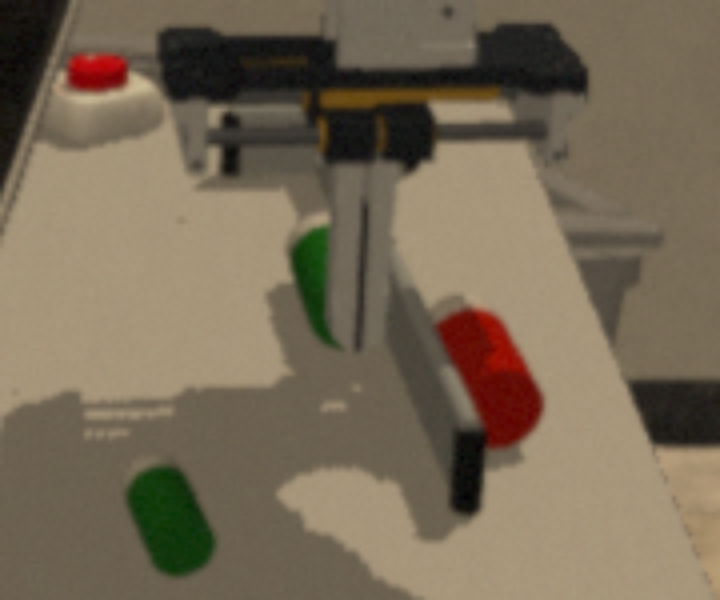

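The scene crop shows green (310,280) directly ahead of the fingers, aligned with the rail, and red undisturbed. I'll measure its offset from this camera.

```bash
cat > s.py <<'E'
from h import *
st(); p=viewer.camera('scene'); q=p['img'].astype(int); H,W=q.shape[:2]
vv,uu=np.mgrid[0:H,0:W]; P=world(p,np.c_[uu.ravel(),vv.ravel()]).reshape(H,W,3)
r,g=q[...,0],q[...,1]; a=(P[...,:2]-C)@AX; f=(P[...,:2]-C)@N
z=(p['z_map']>0)&(P[...,2]>.008)&(P[...,2]<.05)&(a>-.24)&(a<.16)&(abs(f)<.09)
for n,m in [('G',z&(g>1.5*r)&(g>40)),('R',z&(r>2*g)&(r>60)&(f<0))]:
    if m.sum()<5: print(n,'none'); continue
    A=a[m];F=f[m]; print(n,m.sum(),'along',np.percentile(A,[2,50,98]).round(4),'off',np.percentile(F,[2,50,98]).round(4))
    b=np.linspace(A.min(),A.max(),6)
    print('  max off by along bin',[(round((b[i]+b[i+1])/2,3),round(np.percentile(F[(A>=b[i])&(A<=b[i+1])],97),4)) for i in range(5) if ((A>=b[i])&(A<=b[i+1])).sum()>3])
E
python3 s.py
```

```text
t 6.4 along -0.1032 off 0.0216 z 0.0254 yaw err 0.003537756701689432 rz need -0.0022522058661214117 F [-0.02  0.07 -0.51] w 0.0008972050849727449 tilt [-0. -0. -1.] q [ 0.3   0.52  1.73 -0.    0.9  -0.33]
G 154 along [-0.0953 -0.072  -0.0398] off [0.0268 0.0361 0.041 ]
  max off by along bin [(np.float64(-0.091), np.float64(0.0406)), (np.float64(-0.079), np.float64(0.0408)), (np.float64(-0.068), np.float64(0.0409)), (np.float64(-0.056), np.float64(0.0408)), (np.float64(-0.045), np.float64(0.0408))]
R 484 along [-0.1904 -0.1843 -0.134 ] off [-0.039  -0.0236 -0.01  ]
  max off by along bin [(np.float64(-0.185), np.float64(-0.0124)), (np.float64(-0.173), np.float64(-0.0105)), (np.float64(-0.161), np.float64(-0.0097)), (np.float64(-0.149), np.float64(-0.0104)), (np.float64(-0.137), np.float64(-0.0095))]
```

Green is parallel to the rail and its outer edge is at 40.8 mm, so it is touching. I'll continue for about 100 mm of the remaining 128 mm.

Request:
step_arm:
  plan:
    - {"dx": -0.04,"dy": 0,"dz": 0,"rx": 0,"ry": 0,"rz": 0,"claw": 1}
    - {"dx": -0.05,"dy": 0,"dz": 0,"rx": 0,"ry": 0,"rz": 0,"claw": 1}
    - {"dx": -0.05,"dy": 0,"dz": 0,"rx": 0,"ry": 0,"rz": 0,"claw": 1}
    - {"dx": -0.05,"dy": 0,"dz": 0,"rx": 0,"ry": 0,"rz": 0,"claw": 1}
    - {"dx": -0.05,"dy": 0,"dz": 0,"rx": 0,"ry": 0,"rz": 0,"claw": 1}
    - {"dx": -0.05,"dy": 0,"dz": 0,"rx": 0,"ry": 0,"rz": 0,"claw": 1}
    - {"dx": -0.05,"dy": 0,"dz": 0,"rx": 0,"ry": 0,"rz": 0,"claw": 1}
    - {"dx": -0.05,"dy": 0,"dz": 0,"rx": 0,"ry": 0,"rz": 0,"claw": 1}
    - {"dx": -0.05,"dy": 0,"dz": 0,"rx": 0,"ry": 0,"rz": 0,"claw": 1}
    - {"dx": -0.05,"dy": 0,"dz": 0,"rx": 0,"ry": 0,"rz": 0,"claw": 1}

```text
time_s: 7.45
ee_pos: [0.5293, 0.1514, 0.0254]
eef_rot: [3.142, -0.0, 2.193]
force: [-1.0, 0.3, 0.9]
grip_width: 0.0003
grip_force: 0.4
```

```bash
python3 s.py
```

```text
t 7.45 along -0.0544 off 0.0216 z 0.0254 yaw err 0.0030996070273547893 rz need -0.0019732711201835614 F [-1.    0.31  0.88] w 0.0002968313884590891 tilt [ 0.  0. -1.] q [ 0.21  0.54  1.68  0.    0.92 -0.41]
G 129 along [-0.047  -0.0255  0.0075] off [0.0268 0.0363 0.041 ]
  max off by along bin [(np.float64(-0.044), np.float64(0.0405)), (np.float64(-0.032), np.float64(0.041)), (np.float64(-0.02), np.float64(0.041)), (np.float64(-0.008), np.float64(0.0409)), (np.float64(0.004), np.float64(0.0395))]
R 481 along [-0.1906 -0.1851 -0.1344] off [-0.0391 -0.0236 -0.0101]
  max off by along bin [(np.float64(-0.187), np.float64(-0.0116)), (np.float64(-0.174), np.float64(-0.0106)), (np.float64(-0.161), np.float64(-0.0101)), (np.float64(-0.148), np.float64(-0.0103)), (np.float64(-0.135), np.float64(-0.0102))]
```

Request:
step_arm:
  plan:
    - {"dx": -0.06,"dy": 0,"dz": 0,"rx": 0,"ry": 0,"rz": 0,"claw": 1}
    - {"dx": -0.06,"dy": 0,"dz": 0,"rx": 0,"ry": 0,"rz": 0,"claw": 1}
    - {"dx": -0.06,"dy": 0,"dz": 0,"rx": 0,"ry": 0,"rz": 0,"claw": 1}
    - {"dx": -0.06,"dy": 0,"dz": 0,"rx": 0,"ry": 0,"rz": 0,"claw": 1}
    - {"dx": -0.06,"dy": 0,"dz": 0,"rx": 0,"ry": 0,"rz": 0,"claw": 1}
    - {"dx": -0.06,"dy": 0,"dz": 0,"rx": 0,"ry": 0,"rz": 0,"claw": 1}
    - {"dx": -0.06,"dy": 0,"dz": 0,"rx": 0,"ry": 0,"rz": 0,"claw": 1}
    - {"dx": -0.06,"dy": 0,"dz": 0,"rx": 0,"ry": 0,"rz": 0,"claw": 1}
    - {"dx": -0.06,"dy": 0,"dz": 0,"rx": 0,"ry": 0,"rz": 0,"claw": 1}
    - {"dx": -0.06,"dy": 0,"dz": 0,"rx": 0,"ry": 0,"rz": 0,"claw": 1}

```text
time_s: 8.5
ee_pos: [0.5643, 0.1026, 0.0255]
eef_rot: [3.141, -0.0, 2.193]
force: [0.6, 3.7, 1.0]
grip_width: 0.0004
grip_force: 1.6
```

Request:
step_arm:
  plan:
    - {"dx": -0.05,"dy": 0,"dz": 0,"rx": 0,"ry": 0,"rz": 0,"claw": 1}
    - {"dx": -0.03,"dy": 0,"dz": 0,"rx": 0,"ry": 0,"rz": 0,"claw": 1}
    - {"dx": 0,"dy": 0,"dz": 0,"rx": 0,"ry": 0,"rz": 0,"claw": 1}

```text
time_s: 8.8
ee_pos: [0.5688, 0.096, 0.0253]
eef_rot: [-3.141, 0.0, 2.193]
force: [-1.2, 0.2, 0.0]
grip_width: 0.0006
grip_force: 0.0
```

```bash
python3 s.py
```

```text
t 8.8 along 0.0136 off 0.0212 z 0.0253 yaw err 0.0033910114274604553 rz need -0.0021587849230457422 F [-1.21  0.23  0.03] w 0.0006288437984124809 tilt [-0. -0. -1.] q [ 0.1   0.59  1.6  -0.    0.95 -0.52]
G 114 along [0.0213 0.041  0.0778] off [0.0283 0.0363 0.0412]
  max off by along bin [(np.float64(0.025), np.float64(0.0404)), (np.float64(0.037), np.float64(0.0411)), (np.float64(0.049), np.float64(0.0412)), (np.float64(0.061), np.float64(0.0408)), (np.float64(0.073), np.float64(0.0398))]
R 483 along [-0.1905 -0.1854 -0.1343] off [-0.0395 -0.0236 -0.01  ]
  max off by along bin [(np.float64(-0.186), np.float64(-0.012)), (np.float64(-0.173), np.float64(-0.0099)), (np.float64(-0.161), np.float64(-0.0098)), (np.float64(-0.149), np.float64(-0.0104)), (np.float64(-0.137), np.float64(-0.0098))]
```

Request:
step_arm:
  plan:
    - {"dx": -0.02,"dy": 0,"dz": 0,"rx": 0,"ry": 0,"rz": 0,"claw": 1}
    - {"dx": -0.02,"dy": 0,"dz": 0,"rx": 0,"ry": 0,"rz": 0,"claw": 1}
    - {"dx": -0.02,"dy": 0,"dz": 0,"rx": 0,"ry": 0,"rz": 0,"claw": 1}
    - {"dx": -0.02,"dy": 0,"dz": 0,"rx": 0,"ry": 0,"rz": 0,"claw": 1}

```text
time_s: 9.25
ee_pos: [0.5734, 0.0898, 0.0254]
eef_rot: [-3.141, -0.0, 2.193]
force: [-1.1, 0.3, 0.2]
grip_width: 0.0009
grip_force: 0.4
```

Request:
step_arm:
  plan:
    - {"dx": -0.01,"dy": 0,"dz": 0,"rx": 0,"ry": 0,"rz": 0,"claw": 1}
    - {"dx": -0.01,"dy": 0,"dz": 0,"rx": 0,"ry": 0,"rz": 0,"claw": 1}

```text
time_s: 9.45
ee_pos: [0.5745, 0.0882, 0.0254]
eef_rot: [-3.142, -0.0, 2.193]
force: [0.0, -0.5, -0.3]
grip_width: 0.0002
grip_force: 0.4
```

Request:
step_arm:
  plan:
    - {"dx": -0.01,"dy": 0,"dz": 0,"rx": 0,"ry": 0,"rz": 0,"claw": 1}
    - {"dx": -0.005,"dy": 0,"dz": 0,"rx": 0,"ry": 0,"rz": 0,"claw": 1}

```text
time_s: 9.65
ee_pos: [0.575, 0.0875, 0.0253]
eef_rot: [-3.141, -0.001, 2.193]
force: [-3.6, 6.2, 1.3]
grip_width: 0.0005
grip_force: 3.7
```

Request:
step_arm:
  plan:
    - {"dx": -0.01,"dy": 0,"dz": 0,"rx": 0,"ry": 0,"rz": 0,"claw": 1}

```text
time_s: 9.75
ee_pos: [0.5752, 0.0873, 0.0253]
eef_rot: [-3.141, -0.002, 2.194]
force: [-9.0, 12.7, 5.8]
grip_width: 0.0006
grip_force: 8.2
```

The force along the rail has risen to about 15 N with no further motion, so the cap is against the stop. Back off along the rail and rise.

Request:
step_arm:
  plan:
    - {"dx": 0.02,"dy": 0,"dz": 0,"rx": 0,"ry": 0,"rz": 0,"claw": 1}
    - {"dx": 0.05,"dy": 0,"dz": 0,"rx": 0,"ry": 0,"rz": 0,"claw": 1}
    - {"dx": 0.1,"dy": 0,"dz": 0,"rx": 0,"ry": 0,"rz": 0,"claw": 1}
    - {"dx": 0.15,"dy": 0,"dz": 0,"rx": 0,"ry": 0,"rz": 0,"claw": 1}
    - {"dx": 0,"dy": 0,"dz": -0.2,"rx": 0,"ry": 0,"rz": 0,"claw": 1}
    - {"dx": 0,"dy": 0,"dz": -0.4,"rx": 0,"ry": 0,"rz": 0,"claw": 1}
    - {"dx": 0,"dy": 0,"dz": -0.4,"rx": 0,"ry": 0,"rz": 0,"claw": 1}
    - {"dx": 0,"dy": 0,"dz": -0.4,"rx": 0,"ry": 0,"rz": 0,"claw": 1}
    - {"dx": 0.2,"dy": -0.4,"dz": -0.2,"rx": 0,"ry": 0,"rz": 0,"claw": 1}
    - {"dx": 0.2,"dy": -0.4,"dz": 0,"rx": 0,"ry": 0,"rz": 0,"claw": 1}

```text
time_s: 10.75
ee_pos: [0.4684, 0.0989, 0.1877]
eef_rot: [3.138, 0.002, 2.194]
force: [-0.1, 0.2, 0.6]
grip_width: 0.0003
grip_force: 0.0
```

Request:
step_arm:
  plan:
    - {"dx": 0.3,"dy": -0.4,"dz": 0,"rx": 0,"ry": 0,"rz": 0,"claw": 1}
    - {"dx": 0.4,"dy": -0.3,"dz": 0,"rx": 0,"ry": 0,"rz": 0,"claw": 1}
    - {"dx": 0.4,"dy": 0,"dz": 0,"rx": 0,"ry": 0,"rz": 0,"claw": 1}
    - {"dx": 0.2,"dy": 0,"dz": 0,"rx": 0,"ry": 0,"rz": 0,"claw": 1}
    - {"dx": 0,"dy": 0,"dz": 0,"rx": 0,"ry": 0,"rz": 0,"claw": 1}

```text
time_s: 11.25
ee_pos: [0.3346, 0.1645, 0.1857]
eef_rot: [3.141, 0.0, 2.197]
force: [0.2, 0.1, -0.7]
grip_width: 0.0005
grip_force: 0.0
```

```bash
python3 s.py; python3 g.py top4
```

```text
t 11.25 along -0.1791 off -0.1284 z 0.1857 yaw err -5.790963199725496e-05 rz need 3.686641673998286e-05 F [ 0.21  0.11 -0.73] w 0.0004927913398241912 tilt [ 0.001  0.001 -1.   ] q [ 0.36 -0.07  2.02  0.    1.19 -0.27]
G 365 along [0.03   0.0352 0.0867] off [0.0063 0.0251 0.0408]
  max off by along bin [(np.float64(0.036), np.float64(0.0391)), (np.float64(0.051), np.float64(0.0408)), (np.float64(0.067), np.float64(0.0408)), (np.float64(0.083), np.float64(0.0405))]
R 477 along [-0.1905 -0.1851 -0.1333] off [-0.0392 -0.0234 -0.0102]
  max off by along bin [(np.float64(-0.185), np.float64(-0.0116)), (np.float64(-0.173), np.float64(-0.0101)), (np.float64(-0.161), np.float64(-0.0101)), (np.float64(-0.148), np.float64(-0.0104)), (np.float64(-0.136), np.float64(-0.0098))]
t 11.3 along -0.1779 off -0.1282 z 0.1856 yaw err 0.00035736429823218785 rz need -0.00022750517819287587 F [-0.1   0.16  1.13] w 0.0006736487900541584 tilt [ 0.001  0.    -1.   ] q [ 0.36 -0.07  2.02 -0.    1.19 -0.27]
G 466 along [0.036  0.0616 0.0916] off [0.0067 0.0214 0.0384] angle of pts -0.017
R 324 along [-0.1843 -0.1521 -0.1286] off [-0.0407 -0.0185 -0.007 ] angle of pts -0.147
cap 120 along [0.0943 0.104  0.1145] off [0.0122 0.0248 0.0395] angle of pts -0.027
```

View pics/top4.png

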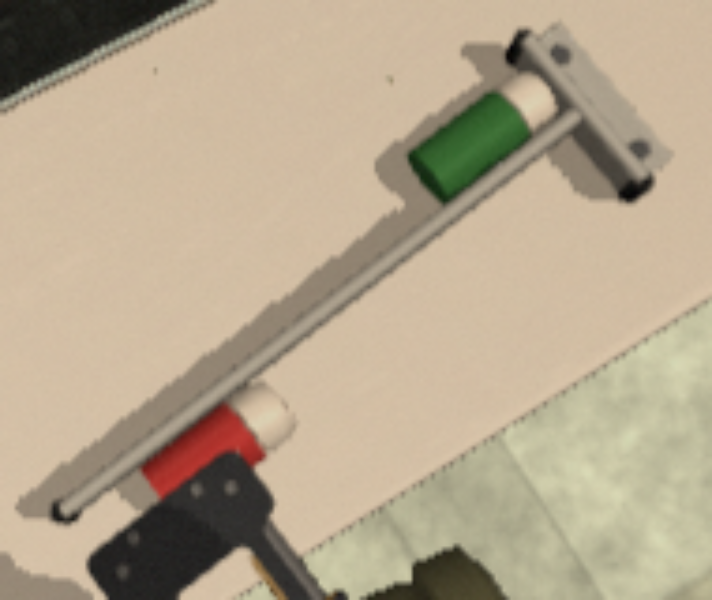

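The green shaker (470,145) lies against the rail with its cap touching the stop (540,100). Red is unmoved, and the gripper is up high and touching nothing.

```bash
python3 -c "
from station import hand_in; print(hand_in())"
```

```text
the job is handed in; nothing more can be done
None
```

I pushed the green shaker along the rail until its cap rested against the stop, keeping it lying against the rail. The red shaker did not move, the arm is clear of everything, and I handed the job in at about 11 s (limit 42 s).

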